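# Nudge a medal blank into its engraving nest and close the keeper

## Task

Get the loose copper medal blank ready for engraving: with a fingertip, gently nudge it across the face of the fixture until it drops over the rim and lies flat in the empty round nest, then push that nest's parked brass keeper round over the blank as far as its stop. The soft blank must not be gripped or picked up, only nudged; leave the silver blank, its closed keeper and everything else on the bench as they are.

Things in the scene. Friction and masses are not known exactly. Their poses are not given: they have to be found in the camera images.
- blank: The loose copper medal blank: soft copper, a plain flat disc 40 mm across and 6 mm thick, 55 to 85 g, edge barely broken. It starts lying flat on the bright face of the fixture, clear of the nests. Origin: centre of its underside; z is its axis.
- fixture: Engraving fixture bolted to the bench: dark subplate 220 x 300 x 16 mm, on it a bright nest plate 190 (its x) x 270 mm (its y), top face 30 mm above the bench. Two round nests 44 mm across, 5 mm deep, black floors: empty at x +20, y +60 mm, silver at x +20, y -60 mm; a keeper on the +x side of each. Origin: centre of underside, bench height; x points away from the robot within 0.3 rad, z up.
- nest (a point): Centre of the floor of the empty nest, 5 mm below the fixture's face. The nest is 44 mm across with vertical walls; a blank lying flat in it stands 1 mm proud of the face. The face is flat and bare on the fixture's -x side of the nests.
- keeper (a joint): Angle of the empty nest's brass keeper about its upright pivot. 0: arm points along the fixture's +y, away from the nest; grows anticlockwise seen from above, to the stop at 1.571, arm along the fixture's -x, its last 10 mm over the edge of the blank (1.5 mm above it). Starts parked between 0 and 0.4. Stays where it is left; about 1 N at its pin turns it.
- keeper_pivot (a point): Point on the fixture's face on the axis of that keeper's pivot, 55 mm from the nest's centre (fixture x +75, y +60 mm). The pivot head is 16 mm across, its top 10.3 mm above the face.
- keeper_pin (a point): Middle of the steel thumb pin standing on that keeper's arm, 36 mm from the pivot axis: 10 mm across, its top 27 mm above the fixture's face; this point is 17 mm above the face. The arm is 12 mm wide, reaches 46 mm from the pivot axis to its rounded end, and lies 2.5 to 7.5 mm above the face.
- silver_blank: Silver-coloured blank of the same size (40 x 6 mm) already lying in the other nest. Leave it. Origin: centre of its underside.
- keeper_shut (a joint): Angle of the silver blank's keeper (same make as the other): 0 = closed over the silver blank, grows to 1.571 as it is swung open. It starts at 0. Leave it closed.
- wax_tube: Bystander: upright green wax ring tube, 27 mm across, 60 mm tall, standing beside the fixture (left or right of it). Origin: centre of its underside.
- jar: Bystander: amber glass jar with steel cap, 52 mm across, 62 mm tall, standing beside the fixture (left or right of it). Origin: centre of its underside.
- doming_punch: Bystander: steel doming punch standing upright, 25 mm across at its head, 81 mm tall, standing beside the fixture (left or right of it). Origin: centre of its underside.
- dish: Bystander: white porcelain dish, 90 mm across, 28 mm high, on the right side of the bench. Origin: centre of its underside.
- file: Bystander: flat steel file with wooden handle, about 290 mm long, 20 mm high, lying on the right side of the bench. Origin: on its underside at the front of the handle.
- hammer: Bystander: hammer about 240 mm long, lying on the left side of the bench.

How it is judged:
By the outcome, as a careful person would: the job done as asked, in the order asked, and still so for the second after the job is handed in, with the robot touching nothing.
It also fails if it takes over 61 s, if anything falls off the work surface, if the arm or the gripper's body presses on something with over 40 N, if the wrist force passes 120 N, or if a joint passes its speed limit or range.

## Robot

A 7-joint arm with a two-finger parallel gripper is mounted at the origin on the work surface. World frame = base frame: x ahead of the robot, y to its left, z up, the work surface at z = 0. Lengths are in m, angles in rad, forces in N, time in s.
With the tool pointing down it reaches from about 0.4 to 0.925 m from the base axis. Payload 5.6 kg.
Tool frame: the origin (TCP) lies midway between the tips of the shut fingers; the grasp point (between the pads) lies 19 mm behind it (env.tcp_to_grasp is the distance from the TCP to the grasp point, in m); z points along the fingers, y is the direction in which the jaws open and shut (so a half turn about z gives the same grasp; the last joint's range is limited). The gripper opens to 85 mm and grips with 20 to 120 N. Pads are 22 mm wide; open, the fingers measure 114 mm over their backs; the gripper's body (76 mm by 85 mm) begins 54 mm behind the grasp point. The pads swing forward as they close: fully open they stand 13 mm farther back than shut.
Start: joints at [-1.369, 0.468, -0.012, 1.603, 0.006, 1.071, -0.056], TCP at [0.158, 0.631, 0.231] pointing down, gripper open.
Joint ranges: [-2.53, 2.53], [-0.31, 2.02], [-1.57, 1.55], [0.28, 2.44], [-1.29, 4.43], [0.15, 1.84], [-2.92, 2.92]. Speed limits (rad/s): [2.57, 2.57, 3.14, 3.14, 3.14, 3.14, 3.14].

## Interface

Orientations are given as a unit quaternion [w, x, y, z].
In Python, from rig import env gives the robot as it stands.
- The arm moves only by the tool jog_arm, never from a script. Its argument "deltas" is a list of rows, each an object with "travel": the shift along the tool's x, y, z as a fraction of full scale, a list of three; "dr": the turn, a rotation vector about the tool's x, y, z as a fraction of full scale, a list of three; "hand": the gripper command: -1 is shut, 1 is fully open, values between are in proportion. In form: [{"travel": [tx, ty, tz], "dr": [rx, ry, rz], "hand": hand}, ...]. A call has 1 to 20 rows; each row shifts and turns the commanded pose from where the row before left it, along the tool's axes as they then stand; what a row does not reach is not made up. Full scale, the value 1, is 300 mm for a shift and 0.08 rad for a turn. A row lasts 1/12 s, in which the tool goes at most 41.7 mm and 7.16 degrees, less where a joint would pass 70% of its speed; a pose out of reach is approached as far as the arm can. A call with a number of a shift or a turn outside -1 to 1 is refused whole. A call with a gripper value outside its range is refused whole. The fingers move at their own pace and stop on an object; the grip force is fixed at half the most. Time passes only in rows, so rows that do not move let the fingers close. It gives the time, the measured TCP pose, the force and the opening at its end, in the units of the state.
- env.state(): the state, without advancing time (a new reading comes with each control period).
- env.capture(name): name is "scene" or "top" or "wrist"; returns the picture (420x560x3 uint8, red, green, blue); there is no depth.
- env.camera_info(name): a dict with "fx", "fy", "cx", "cy" (pixels), "view" (4x4, takes a point from world to camera coordinates). Camera axes: x right, y down, z forward; pixel columns grow to the right and rows downward; lengths in m; the calibration is good to about 2 mm. A picture is of the moment at which its call begins: read the wrist's pose just before it. camera_info takes no time and is no camera call; for the wrist camera it gives the pose at the moment of the call.
- env.sign_off(): hands the job in, once; it reports no verdict.
Trained networks look in the newest picture that a camera, given by its name, has taken for a name from the list of things; names that differ only in an ending like _2 or _b are one class to them, and where a whole thing is asked for, a point or a joint stands for the part that bears it (a point fixed in the world has none). Each returns a list of dicts, best first, with "score" (0 to 1); they miss things now and then, are a little off and sometimes report something else, mostly with a low value. They report only what shows in the picture. A call takes as long as a camera call.
- env.look_for(name, camera): "extent" ([left, top, right, bottom] in pixels, round what is visible of it).
- env.regions_of(name, camera): "region" (420x560 bool, what is visible of it) and "extent" ([left, top, right, bottom] in pixels, round what is visible of it).
- env.landmark_of(name, camera): "position" ([column, row] in pixels: a listed point, or the origin of a listed thing).
The state is a dict: "time": time; "joint_pos": joint angles; "qd": joint speeds; "tau": joint torques, N m; "tcp_pos": TCP position; "orientation": TCP orientation; "ft_force": force on the tool from outside, world axes, zero at the start; "torque": the same for the moment, N m; "gripper_width": finger opening in m.
Only numpy, scipy, OpenCV 4.12 (cv2) and the standard library are available. Lean on these libraries where they do the work, as an engineer would, in place of code of your own. Each camera call takes 0.05 s, during which the arm holds its last target. There are 200 camera calls.

## Working session

There is one attempt and no reset: what is moved stays moved. The work goes in short steps, Python scripts to look and compute and a tool call to move; the robot and the scene stay as the last step left them, time stands still between calls to the robot, and variables do not carry over. Pictures are saved under pics/ and viewed, about 8 in all and at most 12, crops included, and the job is handed in when it is done.

Besides the shell and the picture viewer there is one more tool, called by a JSON object that holds its "name" and its "arguments". jog_arm: Moves the arm, as the interface text tells. Its arguments: {"type":"object","properties":{"deltas":{"type":"array","items":{"type":"object","properties":{"travel":{"type":"array","items":{"type":"number"}},"dr":{"type":"array","items":{"type":"number"}},"hand":{"type":"number"}}}}},"required":["deltas"]}

```bash
ls; mkdir -p pics; cat > h.py <<'E'
from rig import env
import numpy as np, cv2
def ray(cam,px,z):
    c=env.camera_info(cam); V=np.array(c["view"]); R,t=V[:3,:3],V[:3,3]
    d=R.T@np.array([(px[0]-c["cx"])/c["fx"],(px[1]-c["cy"])/c["fy"],1]); o=-R.T@t
    return o+d*(z-o[2])/d[2]
def proj(cam,p):
    c=env.camera_info(cam); V=np.array(c["view"]); q=V[:3,:3]@np.array(p)+V[:3,3]
    return np.array([c["fx"]*q[0]/q[2]+c["cx"],c["fy"]*q[1]/q[2]+c["cy"]])
def snap(cam,name):
    im=env.capture(cam); cv2.imwrite("pics/"+name,im[:,:,::-1]); return im
E
python3 - <<'E'
from h import *
s=env.state(); print(s["time"],s["tcp_pos"],s["orientation"],s["gripper_width"])
snap("top","top0.png")
for n,z in [("blank",.030),("nest",.025),("keeper_pivot",.03),("keeper_pin",.047),("silver_blank",.025),("fixture",0)]:
    for r in env.landmark_of(n,"top")[:2]: print(n,round(r["score"],2),np.round(r["position"],1),np.round(ray("top",r["position"],z),4))
for n in ["wax_tube","jar","doming_punch"]:
    for r in env.landmark_of(n,"top")[:1]: print(n,round(r["score"],2),np.round(ray("top",r["position"],0),3))
E
```

```text
pics
0.0 [0.15745803 0.63005158 0.23033243] [-5.16475769e-05  1.22131376e-01  9.92513538e-01 -8.95093414e-04] 0.08542134947179653
blank 0.5 [294.7 227.7] [ 0.4606 -0.0523  0.03  ]
nest 0.88 [289.7 204.8] [ 0.5359 -0.0383  0.025 ]
keeper_pivot 0.59 [282.1 187.5] [ 0.5927 -0.0149  0.03  ]
keeper_pin 0.64 [248.8 240.2] [0.4235 0.096  0.047 ]
keeper_pin 0.42 [273.5 194.2] [0.5694 0.0136 0.047 ]
silver_blank 0.71 [412.3 169.8] [ 0.6411 -0.4427  0.025 ]
silver_blank 0.53 [321.4 192.8] [ 0.5727 -0.1428  0.025 ]
fixture 0.66 [308.3 206.8] [ 0.5301 -0.1004  0.    ]
fixture 0.31 [293.7 229.7] [ 0.4555 -0.0499  0.    ]
wax_tube 0.48 [0.518 0.122 0.   ]
jar 0.47 [ 0.601 -0.311  0.   ]
doming_punch 0.63 [0.415 0.098 0.   ]
```

```bash
python3 - <<'E'
import cv2
im=cv2.imread("pics/top0.png"); cv2.imwrite("pics/top0c.png",cv2.resize(im[140:280,190:380],None,fx=4,fy=4,interpolation=cv2.INTER_CUBIC))
E
```

```text
(no output)
```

View pics/top0c.png

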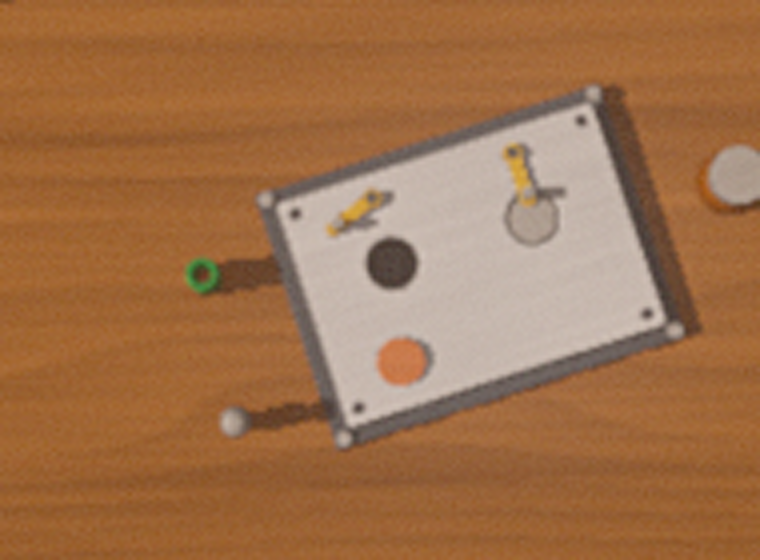

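The top view shows the fixture yawed about +0.3. The empty nest is at about (288,206), the copper blank at (290,230), and the parked keeper's pivot is at about (284,190) with its arm pointing lower left. I'll turn the tool so its y points along world x, shut the fingers, then move over the fixture for a close look.

{"name": "jog_arm", "arguments": {"deltas": [{"travel": [0, 0, 0], "dr": [0, 0, 0.98], "hand": -1}, {"travel": [0, 0, 0], "dr": [0, 0, 0.98], "hand": -1}, {"travel": [0, 0, 0], "dr": [0, 0, 0.98], "hand": -1}, {"travel": [0, 0, 0], "dr": [0, 0, 0.98], "hand": -1}, {"travel": [0, 0, 0], "dr": [0, 0, 0.98], "hand": -1}, {"travel": [0, 0, 0], "dr": [0, 0, 0.98], "hand": -1}, {"travel": [0, 0, 0], "dr": [0, 0, 0.98], "hand": -1}, {"travel": [0, 0, 0], "dr": [0, 0, 0.98], "hand": -1}, {"travel": [0, 0, 0], "dr": [0, 0, 0.98], "hand": -1}, {"travel": [0, 0, 0], "dr": [0, 0, 0.98], "hand": -1}, {"travel": [0, 0, 0], "dr": [0, 0, 0.98], "hand": -1}, {"travel": [0, 0, 0], "dr": [0, 0, 0.98], "hand": -1}, {"travel": [0, 0, 0], "dr": [0, 0, 0.98], "hand": -1}, {"travel": [0, 0, 0], "dr": [0, 0, 0.98], "hand": -1}, {"travel": [0, 0, 0], "dr": [0, 0, 0.98], "hand": -1}, {"travel": [0, 0, 0], "dr": [0, 0, 0.98], "hand": -1}, {"travel": [0, 0, 0], "dr": [0, 0, 0.98], "hand": -1}, {"travel": [0, 0, 0], "dr": [0, 0, 0], "hand": -1}]}}

```text
time: 2.0
tcp_pos: [0.1574, 0.6306, 0.2313]
orientation: [0.0, 0.71, 0.704, 0.0]
ft_force: [-0.2, 0.1, -0.0]
gripper_width: 0.0001
```

```bash
python3 - <<'E'
from h import *
s=env.state(); print(s["time"],s["tcp_pos"],s["orientation"],s["gripper_width"],s["joint_pos"])
V=np.array(env.camera_info("wrist")["view"]);print(-V[:3,:3].T@V[:3,3], V[:3,:3].round(2), env.camera_info("wrist")["fx"])
E
```

```text
2.0 [0.15744269 0.63062805 0.23126935] [9.91679262e-05 7.10137197e-01 7.04063314e-01 4.65144986e-05] 0.00012802695248290694 [-1.57440315  0.47057592  0.27108379  1.6181118  -0.13846181  1.07184909
 -1.27357902]
[0.15760293 0.69608682 0.37365223] [[ 1.   -0.01 -0.  ]
 [-0.01 -0.97  0.26]
 [-0.   -0.26 -0.97]] 353.0171432180482
```

{"name": "jog_arm", "arguments": {"deltas": [{"travel": [-0.11, 0.057, 0], "dr": [0, 0, 0], "hand": -1}, {"travel": [-0.11, 0.057, 0], "dr": [0, 0, 0], "hand": -1}, {"travel": [-0.11, 0.057, 0], "dr": [0, 0, 0], "hand": -1}, {"travel": [-0.11, 0.057, 0], "dr": [0, 0, 0], "hand": -1}, {"travel": [-0.11, 0.057, 0], "dr": [0, 0, 0], "hand": -1}, {"travel": [-0.11, 0.057, 0], "dr": [0, 0, 0], "hand": -1}, {"travel": [-0.11, 0.057, 0], "dr": [0, 0, 0], "hand": -1}, {"travel": [-0.11, 0.057, 0], "dr": [0, 0, 0], "hand": -1}, {"travel": [-0.11, 0.057, 0], "dr": [0, 0, 0], "hand": -1}, {"travel": [-0.11, 0.057, 0], "dr": [0, 0, 0], "hand": -1}, {"travel": [-0.11, 0.057, 0], "dr": [0, 0, 0], "hand": -1}, {"travel": [-0.11, 0.057, 0], "dr": [0, 0, 0], "hand": -1}, {"travel": [-0.11, 0.057, 0], "dr": [0, 0, 0], "hand": -1}, {"travel": [-0.11, 0.057, 0], "dr": [0, 0, 0], "hand": -1}, {"travel": [-0.11, 0.057, 0], "dr": [0, 0, 0], "hand": -1}, {"travel": [-0.11, 0.057, 0], "dr": [0, 0, 0], "hand": -1}, {"travel": [-0.11, 0.057, 0], "dr": [0, 0, 0], "hand": -1}, {"travel": [-0.11, 0.057, 0], "dr": [0, 0, 0], "hand": -1}, {"travel": [-0.11, 0.057, 0], "dr": [0, 0, 0], "hand": -1}, {"travel": [-0.11, 0.057, 0], "dr": [0, 0, 0], "hand": -1}]}}

```text
time: 3.67
tcp_pos: [0.4957, -0.0333, 0.2317]
orientation: [0.0, 0.708, 0.706, 0.001]
ft_force: [0.9, 0.8, 0.6]
gripper_width: -0.0001
```

```bash
cat > look.py <<'E'
from h import *
import sys
s=env.state(); print(s["time"],s["tcp_pos"].round(4),s["orientation"].round(4),s["ft_force"])
im=snap("wrist",sys.argv[1])
for n,z in [("blank",.030),("nest",.025),("keeper_pivot",.03),("keeper_pin",.047),("silver_blank",.025)]:
    for r in env.landmark_of(n,"wrist")[:2]: print(n,round(r["score"],2),np.round(r["position"],1),np.round(ray("wrist",r["position"],z),4))
hsv=cv2.cvtColor(im,cv2.COLOR_RGB2HSV)
for n,z in [("blank",.036),("nest",.03)]:
    for r in env.regions_of(n,"wrist")[:2]:
        ys,xs=np.nonzero(r["region"]); P=np.array([ray("wrist",(x,y),z)[:2] for x,y in zip(xs,ys)])
        (c,rad)=cv2.minEnclosingCircle(P.astype(np.float32)); print("region",n,round(r["score"],2),P.mean(0).round(4),np.round(c,4),round(rad,4))
E
python3 look.py w1.png
```

```text
3.6667 [ 0.4957 -0.0333  0.2317] [1.000e-04 7.085e-01 7.057e-01 6.000e-04] [0.89679594 0.80460559 0.64019358]
blank 0.97 [242.3 179. ] [ 0.4559 -0.0396  0.03  ]
nest 0.81 [316.7 175.3] [ 0.5284 -0.0341  0.025 ]
keeper_pivot 0.61 [372.7 161. ] [ 0.5814 -0.0169  0.03  ]
keeper_pin 0.92 [353.1 130.2] [0.5573 0.0154 0.047 ]
keeper_pin 0.5 [375.1 158.4] [ 0.5787 -0.0104  0.047 ]
silver_blank 0.75 [348.5 277.8] [ 0.5635 -0.1416  0.025 ]
silver_blank 0.36 [354.8 128.4] [0.5629 0.0167 0.025 ]
region blank 0.65 [ 0.4492 -0.0328] [ 0.4495 -0.0329] 0.0203Traceback (most recent call last):
  File "look.py", line 10, in <module>
    ys,xs=np.nonzero(r["region"]); P=np.array([ray("wrist",(x,y),z)[:2] for x,y in zip(xs,ys)])
                                               ~~~^^^^^^^^^^^^^^^^^
  File "h.py", line 4, in ray
    c=env.camera_info(cam); V=np.array(c["view"]); R,t=V[:3,:3],V[:3,3]
ValueError: time passes only in moves, steps and waits
```

View pics/w1.png

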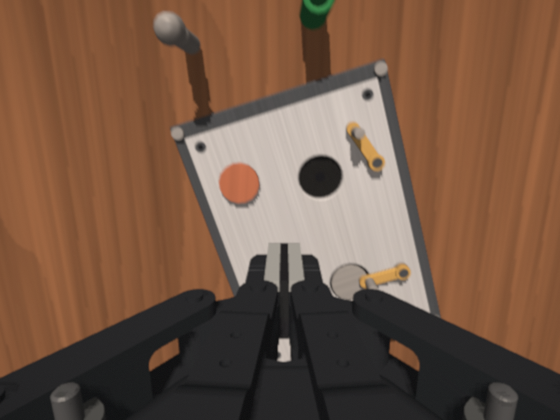

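The wrist view shows the blank at about (239,184), the empty nest at (321,176), the keeper pivot at (377,161) and its pin at about (357,131). Next I'll fit the circles by colour.

```bash
cat > fit.py <<'E'
from h import *
import sys
def circ(im,kind,z,cam="wrist"):
    hsv=cv2.cvtColor(im,cv2.COLOR_RGB2HSV)
    m=cv2.inRange(hsv,(0,110,90),(13,255,255)) if kind=="blank" else cv2.inRange(hsv,(0,0,0),(180,255,45))
    n,l,st,ce=cv2.connectedComponentsWithStats(m)
    out=[]
    for i in np.argsort(-st[1:,4])[:6]+1:
        x,y,w,h,a=st[i]
        if a>500 and .6<w/h<1.6 and a/(w*h)>.65: 
            cnt=cv2.findContours((l==i).astype(np.uint8),cv2.RETR_EXTERNAL,cv2.CHAIN_APPROX_NONE)[0][0][:,0]
            P=np.array([ray(cam,p,z)[:2] for p in cnt])
            A=np.c_[2*P,np.ones(len(P))]; c=np.linalg.lstsq(A,(P**2).sum(1),rcond=None)[0]
            out.append((kind,ce[i].round(1),c[:2].round(4),round(float(np.sqrt(c[2]+c[:2]@c[:2])),4)))
    return out
if __name__=="__main__":
    im=snap("wrist",sys.argv[1]); s=env.state(); print(s["time"],s["tcp_pos"].round(4))
    for k,z in [("blank",.036),("nest",.030)]:
        for o in circ(im,k,z): print(*o)
E
python3 fit.py w2.png; python3 - <<'E'
from h import *
print("pivot",ray("wrist",(377,162),.040),"pin top",ray("wrist",(358,131),.057),"pin base/arm end",ray("wrist",(353,128),.0375))
print("corner bolts",ray("wrist",(178,132),.016),ray("wrist",(381,68),.016))
E
```

```text
4.1167 [ 0.4947 -0.0302  0.2313]
blank [239.4 184.7] [ 0.4509 -0.036 ] 0.0191
nest [320.5 177.8] [ 0.5305 -0.0306] 0.0196
pivot [ 0.58272467 -0.0134482   0.04      ] pin top [0.55977017 0.01649113 0.057     ] pin base/arm end [0.55898366 0.01811121 0.0375    ]
corner bolts [0.38912559 0.0138564  0.016     ] [0.58716465 0.07283669 0.016     ]
```

{"name": "jog_arm", "arguments": {"deltas": [{"travel": [0, 0, 0], "dr": [0, 0, -0.9], "hand": -1}, {"travel": [-0.009, -0.075, 0], "dr": [0, 0, 0], "hand": -1}, {"travel": [0, -0.075, 0], "dr": [0, 0, 0], "hand": -1}, {"travel": [0, -0.075, 0], "dr": [0, 0, 0], "hand": -1}, {"travel": [0, -0.075, 0], "dr": [0, 0, 0], "hand": -1}, {"travel": [0, 0, 0.07], "dr": [0, 0, 0], "hand": -1}, {"travel": [0, 0, 0.07], "dr": [0, 0, 0], "hand": -1}, {"travel": [0, 0, 0.07], "dr": [0, 0, 0], "hand": -1}, {"travel": [0, 0, 0.07], "dr": [0, 0, 0], "hand": -1}, {"travel": [0, 0, 0.07], "dr": [0, 0, 0], "hand": -1}, {"travel": [0, 0, 0.07], "dr": [0, 0, 0], "hand": -1}, {"travel": [0, 0, 0], "dr": [0, 0, 0], "hand": -1}, {"travel": [0, 0, 0], "dr": [0, 0, 0], "hand": -1}, {"travel": [0, 0, 0], "dr": [0, 0, 0], "hand": -1}]}}

```text
time: 5.28
tcp_pos: [0.406, -0.04, 0.1062]
orientation: [0.0, 0.683, 0.73, 0.001]
ft_force: [-0.0, -0.2, 0.3]
gripper_width: 0.0004
```

```bash
python3 fit.py w3.png; python3 -c "
from h import *
print(env.state()['orientation'])"
```

```text
5.3333 [ 0.4063 -0.04    0.1064]
blank [129.  158.4] [ 0.3036 -0.031 ] 0.1091
blank [383.1  43.8] [0.4552 0.063 ] 0.0377
blank [354.5 214.1] [ 0.4504 -0.0359] 0.0195
blank [531.2  27.3] [0.5351 0.0774] 0.0161
nest [475.4 211.4] [ 0.5295 -0.0306] 0.0197
[5.78056793e-04 6.83473965e-01 7.29973997e-01 9.84669374e-04]
```

View pics/w3.png

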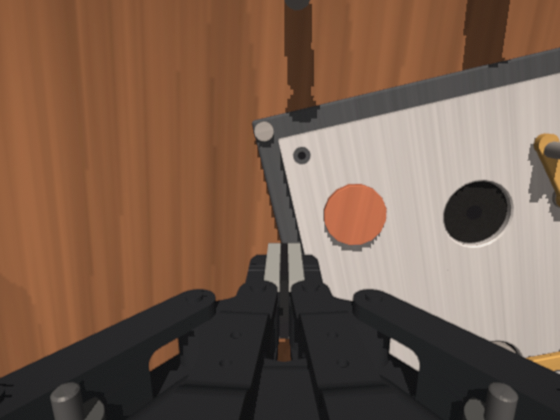

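Close view: blank at (355,214) and nest at (475,211), allowing for the near wall hiding part of the floor. The shut fingers are behind the blank, so I'll trim the heading, lower the tip to just above the face and check the height.

{"name": "jog_arm", "arguments": {"deltas": [{"travel": [0.005, 0, 0], "dr": [0, 0, 0.28], "hand": -1}, {"travel": [0, 0, 0.06], "dr": [0, 0, 0], "hand": -1}, {"travel": [0, 0, 0.06], "dr": [0, 0, 0], "hand": -1}, {"travel": [0, 0, 0.06], "dr": [0, 0, 0], "hand": -1}, {"travel": [0, 0, 0.04], "dr": [0, 0, 0], "hand": -1}, {"travel": [0, 0, 0.02], "dr": [0, 0, 0], "hand": -1}, {"travel": [0, 0, 0], "dr": [0, 0, 0], "hand": -1}, {"travel": [0, 0, 0], "dr": [0, 0, 0], "hand": -1}, {"travel": [0, 0, 0], "dr": [0, 0, 0], "hand": -1}, {"travel": [0, 0, 0], "dr": [0, 0, 0], "hand": -1}]}}

```text
time: 6.17
tcp_pos: [0.406, -0.0387, 0.0341]
orientation: [0.001, 0.692, 0.722, 0.001]
ft_force: [0.7, 0.2, -0.3]
gripper_width: 0.0
```

{"name": "jog_arm", "arguments": {"deltas": [{"travel": [0, 0, 0.004], "dr": [0, 0, 0], "hand": -1}, {"travel": [0, 0, 0], "dr": [0, 0, 0], "hand": -1}, {"travel": [0, 0.005, 0], "dr": [0, 0, 0], "hand": -1}, {"travel": [0, 0.005, 0], "dr": [0, 0, 0], "hand": -1}, {"travel": [0, 0.005, 0], "dr": [0, 0, 0], "hand": -1}, {"travel": [0, 0.005, 0], "dr": [0, 0, 0], "hand": -1}, {"travel": [0, 0.005, 0], "dr": [0, 0, 0], "hand": -1}, {"travel": [0, 0.005, 0], "dr": [0, 0, 0], "hand": -1}, {"travel": [0, 0.005, 0], "dr": [0, 0, 0], "hand": -1}, {"travel": [0, 0.005, 0], "dr": [0, 0, 0], "hand": -1}, {"travel": [0, 0.005, 0], "dr": [0, 0, 0], "hand": -1}, {"travel": [0, 0.005, 0], "dr": [0, 0, 0], "hand": -1}, {"travel": [0, 0.005, 0], "dr": [0, 0, 0], "hand": -1}, {"travel": [0, 0.005, 0], "dr": [0, 0, 0], "hand": -1}, {"travel": [0, 0.005, 0], "dr": [0, 0, 0], "hand": -1}, {"travel": [0, 0.005, 0], "dr": [0, 0, 0], "hand": -1}, {"travel": [0, 0.005, 0], "dr": [0, 0, 0], "hand": -1}, {"travel": [0, 0.005, 0], "dr": [0, 0, 0], "hand": -1}, {"travel": [0, 0.005, 0], "dr": [0, 0, 0], "hand": -1}, {"travel": [0, 0.005, 0], "dr": [0, 0, 0], "hand": -1}]}}

```text
time: 7.83
tcp_pos: [0.4324, -0.0376, 0.0321]
orientation: [-0.0, 0.692, 0.722, -0.0]
ft_force: [-1.0, -0.4, 1.0]
gripper_width: -0.0001
```

```bash
python3 fit.py w4.png|grep -v "0.1\d*$"
```

```text
7.8833 [ 0.4329 -0.0376  0.0321]
blank [101.  163.3] [ 0.3535 -0.0091] 0.0654
blank [349.6 257.5] [ 0.46   -0.0324] 0.0175
blank [548.8  15.3] [0.5224 0.064 ] 0.0048
nest [503.6 253.8] [ 0.529  -0.0303] 0.0197grep: warning: stray \ before d
```

View pics/w4.png

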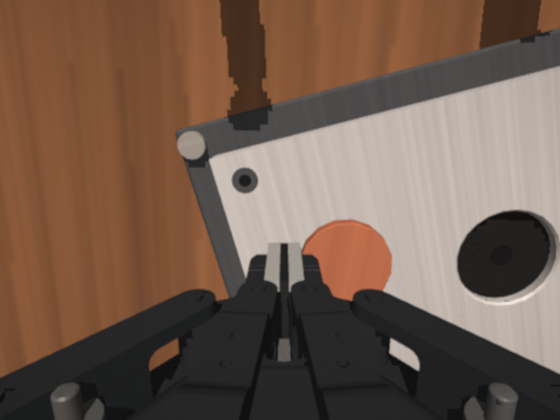

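The blank (centre about (347,263)) touches the finger's side. I'll work out its true centre from the visible edge.

```bash
python3 - <<'E'
from h import *
for p in [(391,263),(303,255),(347,220),(347,263)]: print(p,ray("wrist",p,.036).round(4))
n=np.array([.532,-.033])
for p in [(457,255),(505,210)]: print(p,ray("wrist",p,.03).round(4))
print(env.state()["tcp_pos"])
E
```

```text
(391, 263) [ 0.4779 -0.0335  0.036 ]
(303, 255) [ 0.4403 -0.0314  0.036 ]
(347, 220) [ 0.4575 -0.0151  0.036 ]
(347, 263) [ 0.4592 -0.0342  0.036 ]
(457, 255) [ 0.5086 -0.0311  0.03  ]
(505, 210) [ 0.5256 -0.0097  0.03  ]
[ 0.43288092 -0.03762622  0.03211599]
```

{"name": "jog_arm", "arguments": {"deltas": [{"travel": [0, 0.005, 0], "dr": [0, 0, 0], "hand": -1}, {"travel": [0, 0.005, 0], "dr": [0, 0, 0], "hand": -1}, {"travel": [0, 0.005, 0], "dr": [0, 0, 0], "hand": -1}, {"travel": [0, 0.005, 0], "dr": [0, 0, 0], "hand": -1}, {"travel": [0, 0.005, 0], "dr": [0, 0, 0], "hand": -1}, {"travel": [0, 0.005, 0], "dr": [0, 0, 0], "hand": -1}, {"travel": [0, 0.005, 0], "dr": [0, 0, 0], "hand": -1}, {"travel": [0, 0.005, 0], "dr": [0, 0, 0], "hand": -1}, {"travel": [0, 0.005, 0], "dr": [0, 0, 0], "hand": -1}, {"travel": [0, 0.005, 0], "dr": [0, 0, 0], "hand": -1}, {"travel": [0, 0.005, 0], "dr": [0, 0, 0], "hand": -1}, {"travel": [0, 0.005, 0], "dr": [0, 0, 0], "hand": -1}, {"travel": [0, 0.005, 0], "dr": [0, 0, 0], "hand": -1}, {"travel": [0, 0.005, 0], "dr": [0, 0, 0], "hand": -1}, {"travel": [0, 0.005, 0], "dr": [0, 0, 0], "hand": -1}, {"travel": [0, 0.005, 0], "dr": [0, 0, 0], "hand": -1}, {"travel": [0, 0.005, 0], "dr": [0, 0, 0], "hand": -1}, {"travel": [0, 0.005, 0], "dr": [0, 0, 0], "hand": -1}, {"travel": [0, 0.005, 0], "dr": [0, 0, 0], "hand": -1}, {"travel": [0, 0.005, 0], "dr": [0, 0, 0], "hand": -1}]}}

```text
time: 9.55
tcp_pos: [0.4624, -0.0363, 0.0321]
orientation: [-0.0, 0.692, 0.722, -0.0]
ft_force: [-0.2, 0.0, -0.2]
gripper_width: 0.0002
```

{"name": "jog_arm", "arguments": {"deltas": [{"travel": [0, 0.005, 0], "dr": [0, 0, 0], "hand": -1}, {"travel": [0, 0.005, 0], "dr": [0, 0, 0], "hand": -1}, {"travel": [0, 0.005, 0], "dr": [0, 0, 0], "hand": -1}, {"travel": [0, 0.005, 0], "dr": [0, 0, 0], "hand": -1}, {"travel": [0, 0.005, 0], "dr": [0, 0, 0], "hand": -1}, {"travel": [0, 0.005, 0], "dr": [0, 0, 0], "hand": -1}, {"travel": [0, 0.005, 0], "dr": [0, 0, 0], "hand": -1}, {"travel": [0, 0.005, 0], "dr": [0, 0, 0], "hand": -1}, {"travel": [0, 0.005, 0], "dr": [0, 0, 0], "hand": -1}, {"travel": [0, 0, 0], "dr": [0, 0, 0], "hand": -1}, {"travel": [0, 0, 0], "dr": [0, 0, 0], "hand": -1}]}}

```text
time: 10.47
tcp_pos: [0.4761, -0.0358, 0.0321]
orientation: [0.0, 0.692, 0.722, 0.0]
ft_force: [0.5, 0.3, -0.5]
gripper_width: 0.0
```

```bash
python3 fit.py w5.png
```

```text
10.5167 [ 0.476  -0.0358  0.0321]
blank [350.5 257.3] [ 0.5035 -0.0304] 0.0176
```

View pics/w5.png

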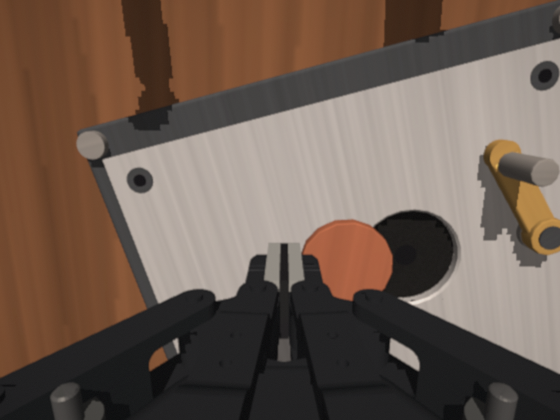

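The blank is still square against the finger, centre about (347,263), and its leading edge overhangs the nest, centre about (412,257). The lateral line is within about 1 mm, so I'll keep pushing.

{"name": "jog_arm", "arguments": {"deltas": [{"travel": [0, 0.005, 0], "dr": [0, 0, 0], "hand": -1}, {"travel": [0, 0.005, 0], "dr": [0, 0, 0], "hand": -1}, {"travel": [0, 0.005, 0], "dr": [0, 0, 0], "hand": -1}, {"travel": [0, 0.005, 0], "dr": [0, 0, 0], "hand": -1}, {"travel": [0, 0.005, 0], "dr": [0, 0, 0], "hand": -1}, {"travel": [0, 0.005, 0], "dr": [0, 0, 0], "hand": -1}, {"travel": [0, 0.005, 0], "dr": [0, 0, 0], "hand": -1}, {"travel": [0, 0.005, 0], "dr": [0, 0, 0], "hand": -1}, {"travel": [0, 0.005, 0], "dr": [0, 0, 0], "hand": -1}, {"travel": [0, 0.005, 0], "dr": [0, 0, 0], "hand": -1}, {"travel": [0, 0.005, 0], "dr": [0, 0, 0], "hand": -1}, {"travel": [0, 0.005, 0], "dr": [0, 0, 0], "hand": -1}, {"travel": [0, 0.005, 0], "dr": [0, 0, 0], "hand": -1}, {"travel": [0, 0.005, 0], "dr": [0, 0, 0], "hand": -1}, {"travel": [0, 0.005, 0], "dr": [0, 0, 0], "hand": -1}, {"travel": [0, 0.005, 0], "dr": [0, 0, 0], "hand": -1}, {"travel": [0, 0.004, 0], "dr": [0, 0, 0], "hand": -1}, {"travel": [0, 0.004, 0], "dr": [0, 0, 0], "hand": -1}, {"travel": [0, 0, 0], "dr": [0, 0, 0], "hand": -1}]}}

```text
time: 12.1
tcp_pos: [0.5027, -0.0346, 0.0321]
orientation: [0.0, 0.692, 0.722, 0.0]
ft_force: [-0.5, -0.1, 0.1]
gripper_width: -0.0001
```

```bash
python3 fit.py w6.png
```

```text
12.15 [ 0.5025 -0.0346  0.0321]
blank [348.3 255.6] [ 0.529  -0.0286] 0.0175
```

View pics/w6.png

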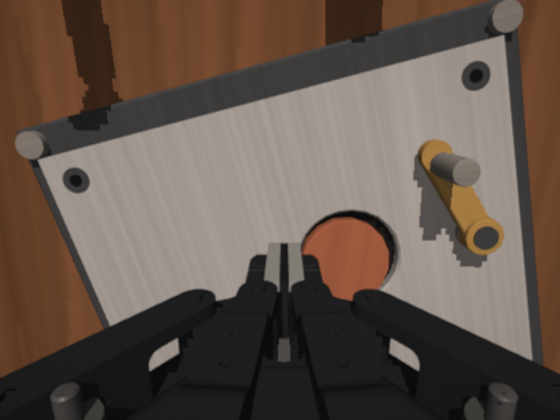

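The blank sits inside the nest outline, with a black crescent at the top and right of (347,255). I'll nudge 1 mm more, then back off and look.

{"name": "jog_arm", "arguments": {"deltas": [{"travel": [0, 0.004, 0], "dr": [0, 0, 0], "hand": -1}, {"travel": [0, 0, 0], "dr": [0, 0, 0], "hand": -1}, {"travel": [0, -0.03, 0], "dr": [0, 0, 0], "hand": -1}, {"travel": [0, -0.03, 0], "dr": [0, 0, 0], "hand": -1}, {"travel": [0, -0.03, 0], "dr": [0, 0, 0], "hand": -1}, {"travel": [-0.05, 0, -0.06], "dr": [0, 0, 0], "hand": -1}, {"travel": [-0.05, 0, -0.06], "dr": [0, 0, 0], "hand": -1}, {"travel": [0, 0, -0.06], "dr": [0, 0, 0], "hand": -1}, {"travel": [0, 0, -0.06], "dr": [0, 0, 0], "hand": -1}, {"travel": [0, 0, 0], "dr": [0, 0, 0], "hand": -1}, {"travel": [0, 0, 0], "dr": [0, 0, 0], "hand": -1}, {"travel": [0, 0, 0], "dr": [0, 0, 0], "hand": -1}, {"travel": [0, 0, 0], "dr": [0, 0, 0], "hand": -1}]}}

```text
time: 13.23
tcp_pos: [0.4766, -0.0654, 0.1032]
orientation: [-0.001, 0.692, 0.722, -0.001]
ft_force: [0.4, 0.3, -0.0]
gripper_width: -0.0002
```

```bash
python3 fit.py w7.png; python3 - <<'E'
import cv2
im=cv2.imread("pics/w7.png"); print(cv2.imwrite("pics/w7c.png",cv2.resize(im[60:270,250:530],None,fx=2.6,fy=2.6)))
E
```

```text
13.2833 [ 0.4767 -0.0655  0.1032]
blank [372.6 167.5] [ 0.5279 -0.0319] 0.0191
True
```

View pics/w7c.png

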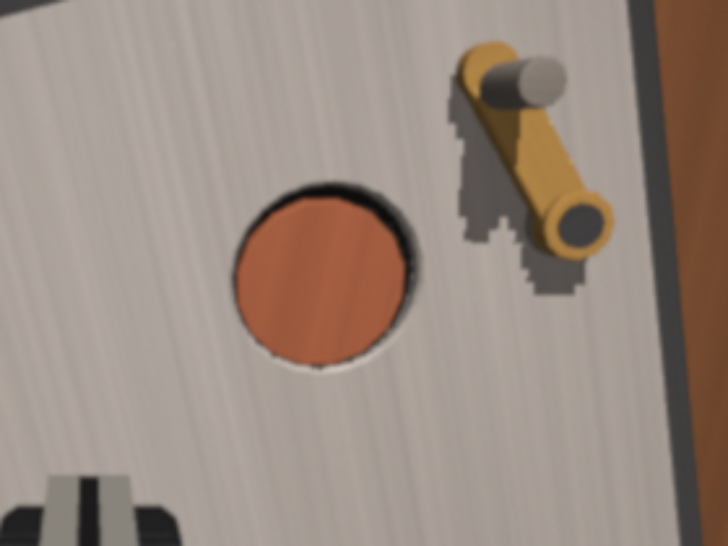

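The blank looks down in the nest against the near wall, with crescent gaps at top and right. I'll confirm it is flat from the scene camera while computing keeper points.

```bash
python3 - <<'E'
from h import *
for n,p,z in [("blank L",(340.8,166),.031),("blank R",(406.5,166),.031),("blank T",(373,135.4),.031),("blank B",(373,200.8),.031),("rim L",(340,166),.03),("rim R",(410.8,163),.03),("rim T",(376,130),.03),("rim B",(373,203),.03),
 ("pivot head",(250+581/2.6,60+225/2.6),.0403),("pin top",(250+542/2.6,60+81/2.6),.057),("arm end",(250+487/2.6,60+45/2.6),.0375)]: print(n,ray("wrist",p,z).round(4))
im=snap("scene","s1.png"); u,v=proj("scene",(.53,-.033,.03)).astype(int); print(u,v)
cv2.imwrite("pics/s1c.png",cv2.resize(im[v-40:v+40,u-50:u+50,::-1],None,fx=7,fy=7,interpolation=cv2.INTER_CUBIC))
E
```

```text
blank L [ 0.5096 -0.0322  0.031 ]
blank R [ 0.5497 -0.0305  0.031 ]
blank T [ 0.5273 -0.013   0.031 ]
blank B [ 0.5317 -0.0532  0.031 ]
rim L [ 0.5093 -0.0323  0.03  ]
rim R [ 0.5525 -0.0286  0.03  ]
rim T [ 0.529  -0.0098  0.03  ]
rim B [ 0.5321 -0.0549  0.03  ]
pivot head [ 0.5835 -0.0162  0.0403]
pin top [0.5619 0.0125 0.057 ]
arm end [0.558  0.0207 0.0375]
267 212
```

View pics/s1c.png

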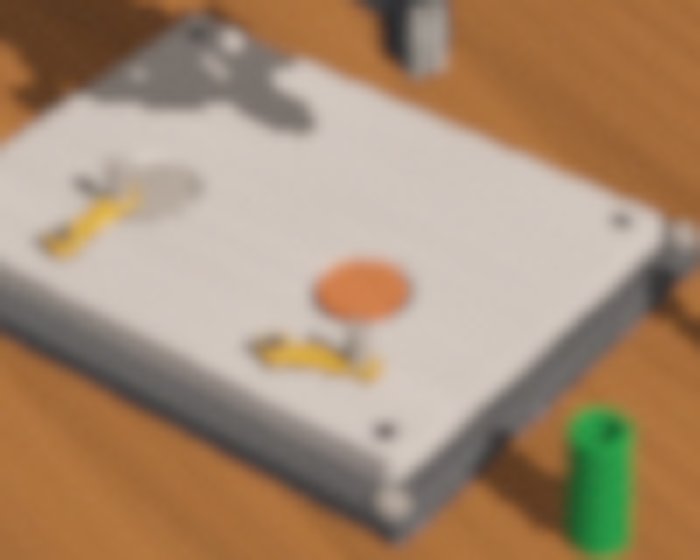

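The scene view shows the blank flat in the nest, and it measures 40 × 40 mm when projected at z = 31 mm, so it is seated. Next is the keeper: pivot (.5835,-.016), pin (.562,.0125), angle about 0.34. I'll plan the arc for the fingertip.

```bash
python3 - <<'E'
from h import *
s=env.state(); w,x,y,z=s["orientation"]; t=s["tcp_pos"]; print(t)
from scipy.spatial.transform import Rotation as Ro
R=Ro.from_quat([x,y,z,w]).as_matrix(); print(R.round(3))
piv=np.array([.5835,-.0162]);xt=R[:2,0];yt=R[:2,1]
def tcp(k,gap): 
    a=k+np.pi/2+.301; return piv+.036*np.array([np.cos(a),np.sin(a)])+xt*(.016+gap)
st=tcp(.34,.012); d=np.r_[st,.0435]-t; print("to start",st,(R.T@d/.3).round(3))
p=st
for k in [.34]+list(np.linspace(.34,1.571,17)[1:]):
    q=tcp(k,0 if k>.34 else .001); print(round(k,3),q.round(4),(R.T@np.r_[q-p,0]/.3).round(4)); p=q
E
```

```text
[ 0.47685569 -0.06555886  0.10325547]
[[-0.043  0.999 -0.002]
 [ 0.999  0.043 -0.   ]
 [-0.    -0.002 -1.   ]]
to start [0.56077017 0.04062812] [0.342 0.295 0.199]
0.34 [0.5612 0.0296] [-0.0367  0.      0.    ]
0.417 [0.5591 0.0269] [-0.0088 -0.0074  0.    ]
0.494 [0.5571 0.025 ] [-0.006 -0.007  0.   ]
0.571 [0.5553 0.0229] [-0.0066 -0.0065  0.    ]
0.648 [0.5536 0.0208] [-0.007 -0.006  0.   ]
0.725 [0.552  0.0185] [-0.0075 -0.0054  0.    ]
0.802 [0.5507 0.016 ] [-0.0079 -0.0048  0.    ]
0.879 [0.5495 0.0135] [-0.0082 -0.0042  0.    ]
0.956 [0.5486 0.0109] [-0.0085 -0.0036  0.    ]
1.032 [0.5478 0.0083] [-0.0088 -0.0029  0.    ]
1.109 [0.5473 0.0055] [-0.009  -0.0022  0.    ]
1.186 [0.5469 0.0028] [-0.0091 -0.0015  0.    ]
1.263 [0.5468 0.    ] [-0.0092 -0.0008  0.    ]
1.34 [ 0.5469 -0.0027] [-0.0092 -0.0001  0.    ]
1.417 [ 0.5472 -0.0055] [-0.0092  0.0006 -0.    ]
1.494 [ 0.5477 -0.0082] [-0.0091  0.0013 -0.    ]
1.571 [ 0.5484 -0.0109] [-0.009  0.002 -0.   ]
```

{"name": "jog_arm", "arguments": {"deltas": [{"travel": [0.086, 0.074, 0], "dr": [0, 0, 0], "hand": -1}, {"travel": [0.086, 0.074, 0], "dr": [0, 0, 0], "hand": -1}, {"travel": [0.085, 0.074, 0], "dr": [0, 0, 0], "hand": -1}, {"travel": [0.085, 0.073, 0], "dr": [0, 0, 0], "hand": -1}, {"travel": [0, 0, 0], "dr": [0, 0, 0], "hand": -1}, {"travel": [0, 0, 0.06], "dr": [0, 0, 0], "hand": -1}, {"travel": [0, 0, 0.06], "dr": [0, 0, 0], "hand": -1}, {"travel": [0, 0, 0.06], "dr": [0, 0, 0], "hand": -1}, {"travel": [0, 0, 0.019], "dr": [0, 0, 0], "hand": -1}, {"travel": [0, 0, 0], "dr": [0, 0, 0], "hand": -1}, {"travel": [0, 0, 0], "dr": [0, 0, 0], "hand": -1}, {"travel": [0, 0, 0], "dr": [0, 0, 0], "hand": -1}]}}

```text
time: 14.33
tcp_pos: [0.5623, 0.0404, 0.0451]
orientation: [0.0, 0.692, 0.722, 0.0]
ft_force: [0.3, -0.3, 0.1]
gripper_width: -0.0
```

```bash
python3 -c "
from h import *
snap('wrist','w8.png');print(env.state()['tcp_pos'],env.state()['ft_force'])"
```

```text
[0.56240504 0.04048522 0.04534197] [-0.42196518  0.28685659  0.09360314]
```

View pics/w8.png

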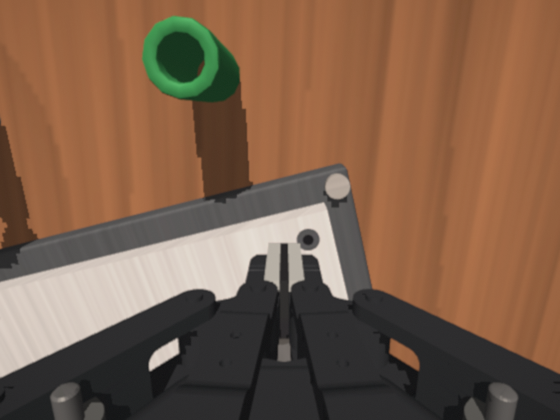

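The pin is hidden under the gripper; the view shows the wax tube and the rest clear. I'll sweep the arc in steps, watching the force.

{"name": "jog_arm", "arguments": {"deltas": [{"travel": [-0.009, -0.004, 0.003], "dr": [0, 0, 0], "hand": -1}, {"travel": [-0.009, 0, 0], "dr": [0, 0, 0], "hand": -1}, {"travel": [-0.009, 0, 0], "dr": [0, 0, 0], "hand": -1}, {"travel": [-0.009, 0, 0], "dr": [0, 0, 0], "hand": -1}, {"travel": [-0.009, -0.0075, 0], "dr": [0, 0, 0], "hand": -1}, {"travel": [-0.006, -0.007, 0], "dr": [0, 0, 0], "hand": -1}, {"travel": [-0.0065, -0.0065, 0], "dr": [0, 0, 0], "hand": -1}, {"travel": [-0.007, -0.006, 0], "dr": [0, 0, 0], "hand": -1}, {"travel": [-0.0075, -0.0055, 0], "dr": [0, 0, 0], "hand": -1}, {"travel": [-0.008, -0.005, 0], "dr": [0, 0, 0], "hand": -1}, {"travel": [0, 0, 0], "dr": [0, 0, 0], "hand": -1}]}}

```text
time: 15.3
tcp_pos: [0.5492, 0.0156, 0.0432]
orientation: [-0.001, 0.692, 0.722, -0.001]
ft_force: [-1.6, 0.6, -0.7]
gripper_width: 0.0002
```

{"name": "jog_arm", "arguments": {"deltas": [{"travel": [-0.008, -0.004, 0], "dr": [0, 0, 0], "hand": -1}, {"travel": [-0.0085, -0.0035, 0], "dr": [0, 0, 0], "hand": -1}, {"travel": [-0.009, -0.003, 0], "dr": [0, 0, 0], "hand": -1}, {"travel": [-0.009, -0.002, 0], "dr": [0, 0, 0], "hand": -1}, {"travel": [-0.009, -0.0015, 0], "dr": [0, 0, 0], "hand": -1}, {"travel": [-0.009, -0.001, 0], "dr": [0, 0, 0], "hand": -1}, {"travel": [-0.009, 0, 0], "dr": [0, 0, 0], "hand": -1}, {"travel": [-0.009, 0, 0], "dr": [0, 0, 0], "hand": -1}, {"travel": [0, 0, 0], "dr": [0, 0, 0], "hand": -1}]}}

```text
time: 16.05
tcp_pos: [0.547, -0.0063, 0.0436]
orientation: [0.001, 0.692, 0.722, 0.0]
ft_force: [0.9, -0.6, -0.1]
gripper_width: 0.0001
```

{"name": "jog_arm", "arguments": {"deltas": [{"travel": [-0.0045, 0.0005, 0], "dr": [0, 0, 0], "hand": -1}, {"travel": [-0.0045, 0.001, 0], "dr": [0, 0, 0], "hand": -1}, {"travel": [-0.004, 0.001, 0], "dr": [0, 0, 0], "hand": -1}, {"travel": [0, 0, 0], "dr": [0, 0, 0], "hand": -1}]}}

```text
time: 16.38
tcp_pos: [0.5477, -0.0094, 0.0435]
orientation: [0.0, 0.692, 0.722, 0.0]
ft_force: [0.3, 0.1, 0.5]
gripper_width: 0.0001
```

{"name": "jog_arm", "arguments": {"deltas": [{"travel": [-0.003, 0.0005, 0], "dr": [0, 0, 0], "hand": -1}, {"travel": [-0.003, 0.0005, 0], "dr": [0, 0, 0], "hand": -1}, {"travel": [0, 0, 0], "dr": [0, 0, 0], "hand": -1}, {"travel": [0, 0, 0], "dr": [0, 0, 0], "hand": -1}]}}

```text
time: 16.72
tcp_pos: [0.548, -0.011, 0.0435]
orientation: [0.0, 0.692, 0.722, 0.0]
ft_force: [-1.8, 0.1, -0.7]
gripper_width: -0.0003
```

{"name": "jog_arm", "arguments": {"deltas": [{"travel": [-0.003, 0, 0], "dr": [0, 0, 0], "hand": -1}, {"travel": [0, 0, 0], "dr": [0, 0, 0], "hand": -1}, {"travel": [0, 0, 0], "dr": [0, 0, 0], "hand": -1}]}}

```text
time: 16.97
tcp_pos: [0.5481, -0.0112, 0.0435]
orientation: [-0.0, 0.692, 0.722, 0.0]
ft_force: [0.1, 2.7, 1.2]
gripper_width: 0.0004
```

{"name": "jog_arm", "arguments": {"deltas": [{"travel": [-0.003, 0, 0], "dr": [0, 0, 0], "hand": -1}, {"travel": [-0.003, 0, 0], "dr": [0, 0, 0], "hand": -1}, {"travel": [0, 0, 0], "dr": [0, 0, 0], "hand": -1}]}}

```text
time: 17.22
tcp_pos: [0.5481, -0.0115, 0.0435]
orientation: [-0.001, 0.691, 0.723, 0.001]
ft_force: [-0.7, 7.0, 0.5]
gripper_width: 0.0003
```

The stop is firm: 7 N with no further travel. I'll back off along +y, rise and check.

{"name": "jog_arm", "arguments": {"deltas": [{"travel": [0.02, 0, 0], "dr": [0, 0, 0], "hand": -1}, {"travel": [0.04, 0, 0], "dr": [0, 0, 0], "hand": -1}, {"travel": [0.04, 0, 0], "dr": [0, 0, 0], "hand": -1}, {"travel": [0, 0, -0.08], "dr": [0, 0, 0], "hand": -1}, {"travel": [0, 0, -0.08], "dr": [0, 0, 0], "hand": -1}, {"travel": [0, 0, -0.08], "dr": [0, 0, 0], "hand": -1}, {"travel": [-0.08, -0.08, -0.05], "dr": [0, 0, 0], "hand": -1}, {"travel": [-0.1, -0.08, 0], "dr": [0, 0, 0], "hand": -1}, {"travel": [-0.1, -0.08, 0], "dr": [0, 0, 0], "hand": -1}, {"travel": [-0.05, 0, 0], "dr": [0, 0, 0], "hand": -1}, {"travel": [0, 0, 0], "dr": [0, 0, 0], "hand": -1}, {"travel": [0, 0, 0], "dr": [0, 0, 0], "hand": -1}, {"travel": [0, 0, 0], "dr": [0, 0, 0], "hand": -1}, {"travel": [0, 0, 0], "dr": [0, 0, 0], "hand": -1}]}}

```text
time: 18.38
tcp_pos: [0.4796, -0.0841, 0.1303]
orientation: [-0.0, 0.691, 0.723, -0.0]
ft_force: [-0.3, -0.3, -0.1]
gripper_width: -0.0
```

```bash
python3 fit.py w9.png; python3 - <<'E'
from h import *
u,v=proj("wrist",(.545,-.02,.03)).astype(int); print(u,v)
im=cv2.imread("pics/w9.png"); y0,x0=max(v-95,0),max(u-130,0); print(x0,y0); cv2.imwrite("pics/w9c.png",cv2.resize(im[y0:y0+200,x0:x0+260],None,fx=3,fy=3))
E
```

```text
18.4333 [ 0.4795 -0.0841  0.1302]
blank [ 89.  174.5] [ 0.3375 -0.0856] 0.1085
blank [358.4 133.9] [ 0.5264 -0.0327] 0.0181
386 115
256 20
```

View pics/w9c.png

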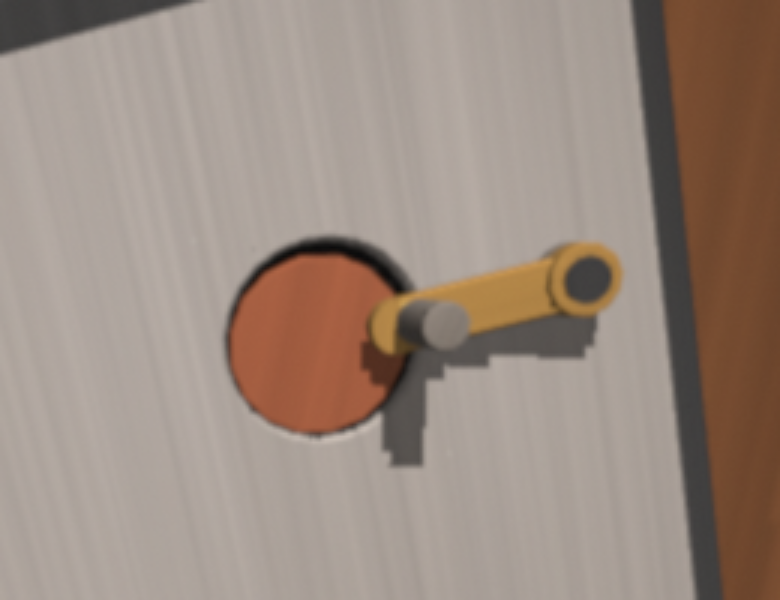

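The keeper's tip lies over the blank's edge at about (385,128), and the pin top is at (405,128). I'll check the angle, then hand in.

```bash
python3 - <<'E'
from h import *
p=ray("wrist",(405,128),.057)[:2]; q=ray("wrist",(256+588/3,20+278/3),.0403)[:2]; d=p-q
print(p,q,np.linalg.norm(d),"keeper",np.arctan2(d[1],d[0])%(2*np.pi)-np.pi/2-.301, env.state()["qd"].round(3))
env.sign_off()
E
```

```text
[ 0.54907559 -0.02640842] [ 0.58336246 -0.01612908] 0.03579460932623353 keeper 1.5610732107698417 [ 0.004 -0.002  0.006  0.     0.001 -0.001  0.003]
the job is handed in; nothing more can be done
```

I nudged the copper blank across the face with one shut fingertip until it dropped into the empty nest. I then swept the keeper's pin round to its stop, and I've handed the job in at about 18.5 s of the 61 s limit.

- **Blank:** It measured 40.1 × 40.2 mm when projected at 31 mm height, and the close view and the scene camera both show it lying flat. It rests slightly towards the near wall of the nest. It was never gripped or lifted.
- **Keeper:** It stopped firmly at 7 N with no further travel. In the last picture it measures 1.56 rad against the 1.571 stop, within measuring error, and its tip lies over the blank's edge.
- **Robot and surroundings:** The arm was clear of everything, almost at rest and carrying no load at hand-in. I did not touch the silver blank, its keeper or the bystanders, but I took no final picture of all of them.
- **Disagreements:** The networks' landmark positions were up to about 7 mm from my colour fits, so I used the fits. The colour fit also gave a few false blank detections on the wooden bench, which I ignored.

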